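Re-close the tipped chart-table tin and lift off its outer lid

ROBOT

A 7-joint arm with a two-finger parallel gripper is mounted at the origin on the work surface. World frame = base frame: x ahead of the robot, y to its left, z up, the work surface at z = 0. Lengths are in mm, angles in rad, forces in N, time in s.
With the tool pointing down it reaches from about 400 to 900 mm from the base axis. Payload 5.6 kg.
Tool frame: the origin (TCP) lies midway between the tips of the shut fingers; the grasp point (between the pads) lies 19 mm behind it; z points along the fingers, y is the line along which they close (so a half turn about z gives the same grasp; the last joint's range is limited). The gripper opens to 92 mm and grips with 3 to 60 N. Pads are 20 mm wide; open, the fingers measure 128 mm over their backs; the gripper's body (75 mm by 189 mm) begins 69 mm behind the grasp point.
Start: joints at [-0.043, 0.468, -0.012, 1.603, 0.006, 1.071, -0.056], TCP at [650.007, -0.044, 214.592] pointing down, gripper open.
Joint ranges: [-2.53, 2.53], [-0.31, 2.02], [-1.57, 1.55], [0.28, 2.44], [-1.29, 4.43], [0.15, 1.84], [-2.92, 2.92]. Speed limits (rad/s): [2.57, 2.57, 3.14, 3.14, 3.14, 3.14, 3.14].

INTERFACE

Orientations are given as a rotation vector (axis times angle).
In Python, from cell import robot, grip, kin, viewer gives the robot as it stands. Calls block until the motion is done:
- robot.movep(position, orientation): joint-space move of the TCP to a pose.
- robot.servo_line(position, feed=150, rotation=None): straight line of the TCP; rotation=None keeps the orientation; feed is the mean speed in mm/s.
- robot.goto_joints(angles): joint-space move.
- grip(opening, newtons=None): opening from 0.0 (shut) to 1.0 (fully open); newtons is the grip in N (None keeps the last); returns when the fingers have stopped.
- robot.hold(seconds).
- kin.ik(position, orientation): joint angles nearest the present ones, or None.
- robot.observe(): the state.
- viewer.read_camera(name): name is "scene" or "side" or "wrist"; returns the picture (384x512x3 uint8, red, green, blue); there is no depth.
- viewer.camera_info(name): a dict with "camera_matrix" (3x3 intrinsics, pixels), "R" (3x3) and "t" (3): a world point X has camera coordinates R X + t. Camera axes: x right, y down, z forward; pixel columns grow to the right and rows downward; lengths in mm; the calibration is good to about 2 mm. A picture is of the moment at which its call begins: read the wrist's pose just before it. camera_info takes no time and is no camera call; for the wrist camera it gives the pose at the moment of the call.
A pose or a line that the arm cannot do raises robot.IKError and nothing moves.
- robot.job_done(): hands the job in; it is judged then, once.
Trained networks look in the newest picture that a camera, given by its name, has taken for a name from the list of things; names that differ only in an ending like _2 or _b are one class to them, and where a whole thing is asked for, a point or a joint stands for the part that bears it (a point fixed in the world has none). Each returns a list of dicts, best first, with "confidence" (0 to 1); they miss things now and then, are a little off and sometimes report something else, mostly with a low value. They report only what shows in the picture. A call takes as long as a camera call. They do not tell look-alikes from the thing itself.
- viewer.silhouettes(name, camera): "mask" (384x512 bool, what is visible of it).
- viewer.pinpoint(name, camera): "at" ([x, y, z] in mm, in the coordinates of the camera as it stood for that picture, good to about 4 mm: a listed point, or the origin of a listed thing).
The state is a dict: "t": time; "joints": joint angles; "joint_velocities": joint speeds; "joint_torque": joint torques, N m; "tcp_pos": TCP position; "tcp_rot": TCP orientation; "contact_force": force on the tool from outside, world axes, zero at the start; "wrist_torque": the same for the moment, N m; "grip_width": opening from 0.0 (shut) to 1.0 (fully open); "grip_force": force on a finger pad.
Only numpy, scipy, OpenCV 4.12 (cv2) and the standard library are available. Lean on these libraries where they do the work, as an engineer would, in place of code of your own. Each camera call takes 0.05 s, during which the arm holds its last target. There are 200 camera calls.

TASK

A passing boat's wake has tipped over the open steel tin in its row on the chart table: stand it upright again between the rails, in the gap between its two neighbours. Then set the two nested lids on it together, so that the inner lid sits fully home in the tin's mouth, and let go; then lift the outer lid alone off over the knob, because it needs wiping, without unseating the inner lid. Finish while still holding the outer lid up, roughly level and at least a hand's breadth (10 cm) above where it sat, and leave the tin's two neighbours in the row, the parallel rule and the dividers where they are.

Things in the scene. Friction and masses are not known exactly. Their poses are not given: they have to be found in the camera images.
- row: Fixed black rubber strip on the table, 140 x 420 x 3 mm, long side along its own y, an oak rail (10 mm high, 12 mm wide) along each long edge, the rails' inner faces 70 mm either side of the centre line. Origin: centre of its underside, on the table. The tin's place is the gap at its middle; the neighbours stand on it about 135 mm to either side of the middle.
- tin: Open round stainless steel tin, 63 mm outside diameter, 75 mm tall, wall 3 mm (mouth 57 mm inside), floor 4 mm, about 160 g. Origin: centre of its underside; z along its axis from base to mouth. At the start it lies on its side on the rubber strip near the middle of the row, mouth pointing away from the robot (within 30 degrees). Let go tilted under 30 degrees, it rocks upright.
- tin_mouth (a point): Centre of the tin's mouth, in the plane of its rim: 75 mm from the tin's origin along its z.
- inner_lid: Inner lid, steel with dark wooden knob, about 100 g. Origin: centre of its underside, z up. From below: a plug 12 mm deep, 50 mm diameter (42 mm at its foot), that enters the tin's mouth; a flange, 66 mm diameter, from 12 to 16 mm, which rests on the tin's rim when home (lid origin 63 mm above tin origin); then the knob. At the start it stands on its plug on the table under the outer lid.
- outer_lid: Outer lid, round, steel, about 90 g, lying loose on the inner lid's flange. Origin: centre of its lower edge, z up; nested, it lies 6 mm above the inner lid's origin. Skirt 10 mm deep, 79 mm outside, 74 mm inside; flat top from 10 to 13 mm; then a round collar, 34 mm outside, 25 mm inside, from 13 to 29 mm, to grip it by. The knob passes through its open middle with about 3 mm play.
- knob_top (a point): Centre of the top of the inner lid's knob, a straight upright cylinder 18 mm in diameter, 46 mm long; 62 mm above the inner lid's origin. With the lids nested its upper 27 mm stand clear above the outer lid's collar. Lifting by the knob carries both lids.
- collar_top (a point): Centre of the collar's open top on the outer lid, 29 mm above the outer lid's origin.
- pencil_cup: Neighbour: clear acrylic cup with three pencils, 68 mm diameter, 95 mm tall, pencils to 150 mm. Origin: centre of its underside. At one side of the tin's place in the row (which side varies).
- compass: Neighbour: round white plastic hand-bearing compass, 72 mm diameter, 42 mm tall. Origin: centre of its underside. At the other side of the tin's place.
- rule: Grey aluminium parallel rule, 78 x 380 mm, 14 mm high at its knobs, lying beyond the row with its length roughly along y. Origin: centre of its underside. Not to be moved.
- dividers: Stainless steel dividers, two 150 mm legs, 10 mm high, lying beyond the lids. Origin: underside of their hinge; the legs run along about +y. Not to be moved.
Mind the look-alikes: they are no part of the job. What is shaped like the tin but green or pink is not meant.

How it is judged:
By the outcome, as a careful person would: the job done as asked, in the order asked, and still so for the second after the job is handed in, while the arm keeps its last pose, push and grip.
It also fails if it takes over 72 s, if anything falls off the work surface, if the arm or the gripper's body presses on something with over 40 N, if the wrist force passes 120 N, or if a joint passes its speed limit or range.

## Working session

There is one attempt and no reset: what is moved stays moved. The work goes in short steps, each a Python script; the robot and the scene stay as the last script left them, time stands still between calls to the robot, and variables do not carry over. Pictures are saved under pics/ and viewed, at most 13 in all, crops included, and the job is handed in when it is done.

```bash
ls; mkdir -p pics; cat > h.py <<'E'
import numpy as np, cv2
from cell import robot, grip, kin, viewer
from scipy.spatial.transform import Rotation as R
def snap(cam, fn=None):
    info=viewer.camera_info(cam); im=viewer.read_camera(cam)
    if fn: cv2.imwrite('pics/'+fn,im[:,:,::-1])
    return im,info
def toworld(p,info): return np.asarray(info['R']).T@(np.asarray(p)-np.asarray(info['t']))
def proj(X,info):
    c=np.asarray(info['camera_matrix'])@(np.asarray(info['R'])@np.asarray(X)+np.asarray(info['t'])); return c[:2]/c[2]
def find(name,cam,info):
    for d in viewer.pinpoint(name,cam):
        w=toworld(d['at'],info); print(name,cam,round(d['confidence'],2),w.round(0),proj(w,info).round(0))
E
python3 - <<'E'
from h import *
ims=[]
for c in ['scene','side']:
    im,info=snap(c); ims.append(im)
    for n in ['row','tin','tin_mouth','inner_lid','outer_lid','knob_top','collar_top','pencil_cup','compass','rule','dividers']: find(n,c,info)
im,info=snap('wrist')
for n in ['tin','tin_mouth','knob_top','collar_top']: find(n,'wrist',info)
ims.append(im); cv2.imwrite('pics/scene.png',cv2.resize(ims[0],(800,600))[:,:,::-1])
cv2.imwrite('pics/sw.png',cv2.resize(np.vstack([ims[1],ims[2]]),(400,600))[:,:,::-1])
o=robot.observe(); print(o['t'],o['tcp_rot'])
E
```

```text
pics
row scene 0.83 [520. -80.  -0.] [211. 201.]
row scene 0.42 [477. -73.  31.] [222. 183.]
tin scene 0.98 [289. 174.  29.] [340. 171.]
tin scene 0.95 [ 329. -188.   32.] [213. 150.]
tin scene 0.77 [477. -76.  32.] [221. 182.]
tin_mouth scene 0.97 [ 286. -250.   31.] [203. 140.]
tin_mouth scene 0.92 [ 549. -100.   35.] [197. 192.]
tin_mouth scene 0.9 [360. 159.  28.] [326. 182.]
tin_mouth scene 0.2 [478. -75.  34.] [221. 181.]
tin_mouth scene 0.18 [524.  64.   4.] [264. 215.]
inner_lid scene 0.45 [520. 289.   1.] [361. 241.]
inner_lid scene 0.26 [519. 291.  59.] [365. 219.]
outer_lid scene 0.72 [519. 287.   7.] [360. 238.]
outer_lid scene 0.25 [551. -98.  38.] [197. 192.]
knob_top scene 0.64 [523. 290.  61.] [364. 219.]
collar_top scene 0.89 [522. 291.  35.] [364. 229.]
collar_top scene 0.38 [551. -99.  35.] [197. 193.]
pencil_cup scene 0.97 [ 487. -215.    1.] [174. 182.]
compass scene 0.89 [526.  62.   3.] [263. 215.]
rule scene 0.66 [799. -14.  -5.] [165. 284.]
dividers scene 0.86 [782. 270.   0.] [310. 328.]
row side 0.83 [519. -80.   1.] [293. 191.]
tin side 0.96 [ 330. -189.  
[... 189 characters left out ...]
.] [288. 174.]
tin_mouth side 0.75 [ 286. -252.   31.] [412. 186.]
tin_mouth side 0.6 [526. 294.   5.] [178. 265.]
inner_lid side 0.74 [515. 293.  -0.] [183. 270.]
outer_lid side 0.73 [521. 292.   7.] [181. 265.]
knob_top side 0.61 [518. 291.  64.] [180. 242.]
collar_top side 0.85 [517. 293.  34.] [181. 255.]
pencil_cup side 0.59 [ 489. -216.    3.] [332. 174.]
compass side 0.69 [528.  65.   2.] [253. 215.]
dividers side 0.67 [777. 273.   2.] [110. 214.]
dividers side 0.63 [521. 292.  62.] [179. 243.]
dividers side 0.61 [ 485. -219.    2.] [333. 175.]
tin wrist 0.87 [480. -73.  35.] [110. 233.]
tin wrist 0.33 [526.  62.   1.] [148. 116.]
1.45 [ 2.22149527e+00  2.22133064e+00 -4.45666329e-05]
```

View pics/scene.png

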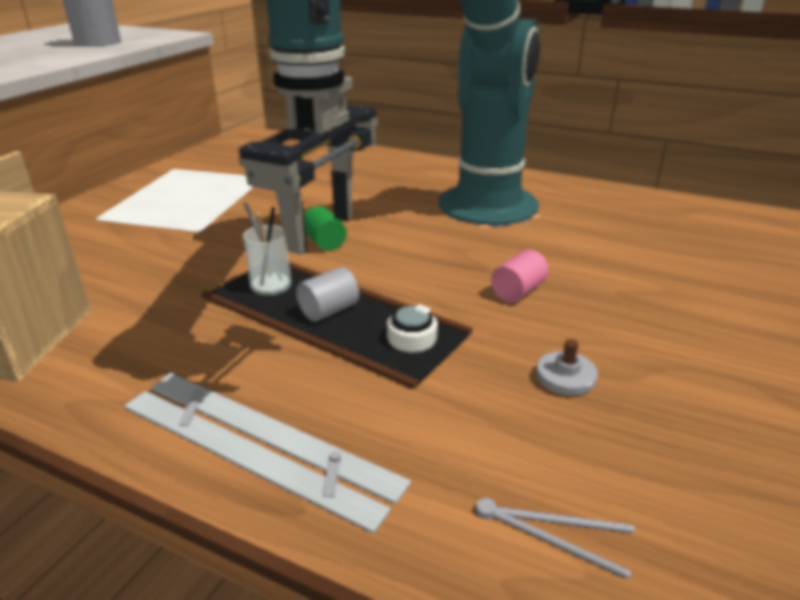

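View pics/sw.png

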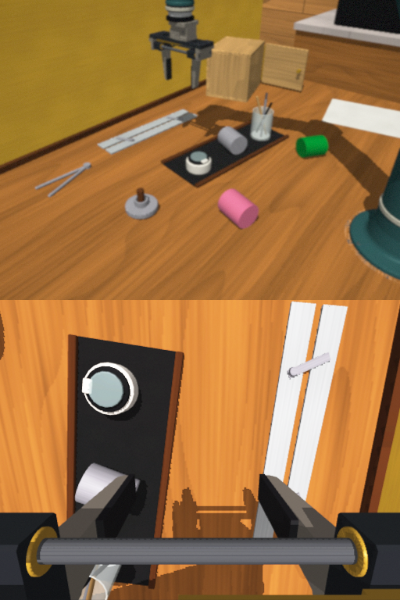

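```bash
cat >> h.py <<'E'
def rot(z,y):
    z=np.asarray(z,float);z/=np.linalg.norm(z);y=np.asarray(y,float);y-=z*(y@z);y/=np.linalg.norm(y)
    return R.from_matrix(np.stack([np.cross(y,z),y,z],1)).as_rotvec()
def tool(yaw,pitch,s=1):
    """yaw: horizontal heading of axis a (rad); pitch: 0=down, 90=pointing along heading. closes perpendicular to heading"""
    a=np.array([np.cos(yaw),np.sin(yaw),0]);p=np.radians(pitch)
    return rot(np.sin(p)*a+np.array([0,0,-np.cos(p)]), s*np.array([-a[1],a[0],0]))
E
python3 - <<'E'
from h import *
im=viewer.read_camera('scene'); print('stil', [ (n,im[y,x]) for n,x,y in [('grey',211,188),('green',207,148),('pink',332,176)]])
i=viewer.camera_info('wrist'); Rw=np.asarray(i['R']);C=-Rw.T@np.asarray(i['t']);o=robot.observe()
T=R.from_rotvec(o['tcp_rot']); print('cam in tool',T.inv().apply(C-o['tcp_pos']).round(0), T.inv().apply(Rw[2]).round(2), T.inv().apply(Rw[0]).round(2))
for s in (1,-1):
  for yaw in (-22,-8,0):
    for p in (-30,0,30,60,70,80,90):
      y=np.radians(yaw); r=tool(y,p,s)
      for gz in (60,120):
        g=np.array([515,-85,gz]); pos=g+19*R.from_rotvec(r).as_matrix()[:,2]
        q=kin.ik(pos,r); print(s,yaw,p,gz,None if q is None else np.round(q,2))
E
```

```text
stil [('grey', array([173, 173, 175], dtype=uint8)), ('green', array([ 36, 110,  51], dtype=uint8)), ('pink', array([218, 121, 147], dtype=uint8))]
cam in tool [  75.   -1. -170.] [-0.27 -0.    0.96] [-0.  1.  0.]
1 -22 -30 60 [ 0.34  0.78 -0.25  1.64  0.04  1.25  1.28]
1 -22 -30 120 [ 0.34  0.7  -0.26  1.62  0.03  1.34  1.28]
1 -22 0 60 [ 0.28  0.52 -0.22  2.02  0.19  0.62  1.12]
1 -22 0 120 [ 0.29  0.42 -0.23  1.99  0.14  0.74  1.16]
1 -22 30 60 [ 0.91  0.8  -1.11  2.33  1.88  0.85 -0.38]
1 -22 30 120 [-0.01  0.29 -0.01  2.36  1.55  0.2  -0.33]
1 -22 60 60 None
1 -22 60 120 None
1 -22 70 60 None
1 -22 70 120 None
1 -22 80 60 None
1 -22 80 120 None
1 -22 90 60 None
1 -22 90 120 None
1 -8 -30 60 [ 0.3   0.79 -0.27  1.63  0.15  1.27  1.4 ]
1 -8 -30 120 [ 0.3   0.71 -0.28  1.62  0.14  1.37  1.41]
1 -8 0 60 [ 0.31  0.53 -0.26  2.02  0.23  0.62  1.33]
1 -8 0 120 [ 0.33  0.43 -0.28  1.99  0.17  0.74  1.38]
1 -8 30 60 [ 1.14  1.05 -1.33  2.34  1.93  0.95  0.02]
1 -8 30 120 [ 0.5   0.32 -0.47  2.35  1.74  0.17 -0.17]
1 -8 60 60 None
1 -8 60 120 None
1 -8 70 60 None
1 -8 70 120 None
1 -8 80 
[... 1206 characters left out ...]
02 -0.2   0.73 -1.43]
-1 -8 30 60 [ 0.47  0.48 -0.44  2.37  2.35  0.28  2.39]
-1 -8 30 120 None
-1 -8 60 60 None
-1 -8 60 120 None
-1 -8 70 60 None
-1 -8 70 120 None
-1 -8 80 60 None
-1 -8 80 120 None
-1 -8 90 60 None
-1 -8 90 120 None
-1 0 -30 60 [-0.16  0.79  0.34  1.67 -0.17  1.25 -1.32]
-1 0 -30 120 [-0.17  0.7   0.35  1.65 -0.15  1.35 -1.33]
-1 0 0 60 [-0.12  0.52  0.28  2.05 -0.24  0.61 -1.26]
-1 0 0 120 [-0.15  0.41  0.31  2.02 -0.18  0.73 -1.3 ]
-1 0 30 60 [ 0.53  0.48 -0.44  2.36  2.62  0.21  2.3 ]
-1 0 30 120 [ 1.21  0.76 -1.32  2.31  1.66  0.62 -2.85]
-1 0 60 60 None
-1 0 60 120 None
-1 0 70 60 None
-1 0 70 120 None
-1 0 80 60 None
-1 0 80 120 None
-1 0 90 60 None
-1 0 90 120 None
```

```bash
python3 - <<'E'
from h import *
# offline: pitch range scan using ik, chained? only nearest to present; scan
for s in (1,-1):
  for yaw,g in ((-22,[528,-92,36]),(-22,[528,-92,100]),(0,[520,-75,60]),(0,[540,-75,60])):
    out=[]
    for p in (-70,-60,-50,-40,15,20,25,30):
      r=tool(np.radians(yaw),p,s); q=kin.ik(np.array(g)+19*R.from_rotvec(r).as_matrix()[:,2],r); out.append((p,None if q is None else np.round(q,1).tolist()))
    print(s,yaw,g,*out,sep='\n ')
r=tool(0,0,1); robot.movep([560,-110,260],r)
im,i=snap('wrist')
for n in ['tin','tin_mouth','pencil_cup','compass','row']: find(n,'wrist',i)
m=viewer.silhouettes('tin','wrist')
for d in m: ys,xs=np.where(d['mask']); print(d['confidence'],xs.min(),xs.max(),ys.min(),ys.max(),np.median(im[d['mask']],0))
cv2.imwrite('pics/w1.png',cv2.resize(im,(800,600))[:,:,::-1]); print(robot.observe()['t'])
E
```

```text
1
 -22
 [528, -92, 36]
 (-70, None)
 (-60, [0.3, 1.1, -0.3, 1.2, -0.0, 1.8, 1.3])
 (-50, [0.3, 1.0, -0.2, 1.3, 0.0, 1.6, 1.3])
 (-40, [0.3, 0.9, -0.2, 1.5, 0.0, 1.4, 1.3])
 (15, [0.1, 0.5, -0.0, 2.2, 0.5, 0.2, 0.8])
 (20, [0.3, 0.5, -0.2, 2.2, 1.3, 0.2, 0.0])
 (25, [0.6, 0.6, -0.7, 2.3, 1.8, 0.5, -0.4])
 (30, [0.9, 0.9, -1.1, 2.3, 1.9, 0.9, -0.4])
1
 -22
 [528, -92, 100]
 (-70, None)
 (-60, None)
 (-50, [0.3, 1.0, -0.3, 1.4, -0.0, 1.7, 1.3])
 (-40, [0.3, 0.8, -0.3, 1.5, 0.0, 1.5, 1.3])
 (15, [0.2, 0.4, -0.1, 2.2, 0.4, 0.4, 0.9])
 (20, [0.1, 0.4, -0.0, 2.2, 0.5, 0.3, 0.7])
 (25, [-0.1, 0.3, 0.1, 2.3, 0.9, 0.1, 0.3])
 (30, [-0.1, 0.4, 0.1, 2.4, 1.9, 0.1, -0.7])
1
 0
 [520, -75, 60]
 (-70, None)
 (-60, [0.1, 1.1, -0.0, 1.3, 0.1, 1.8, 1.6])
 (-50, [0.2, 1.0, -0.3, 1.4, 0.2, 1.7, 1.4])
 (-40, [0.2, 0.9, -0.3, 1.5, 0.2, 1.5, 1.5])
 (15, [0.3, 0.5, -0.3, 2.2, 0.4, 0.3, 1.3])
 (20, [0.5, 0.5, -0.5, 2.2, 1.0, 0.2, 0.7])
 (25, [0.9, 0.6, -0.9, 2.3, 1.7, 0.4, 0.2])
 (30, [1.2, 1.1, -1.3, 2.3, 1.9, 0.9, 0.2])
1
 0
 [540, -75, 60]
 (-70, None)
 (-60, None)
 (-50, [0.2, 1.0, -0.3, 1.3, 0.2, 1.7, 1
[... 1131 characters left out ...]

 (20, [-0.3, 0.5, 0.4, 2.3, -1.2, 0.2, -0.3])
 (25, [1.1, 1.0, -1.3, 2.3, 1.7, 0.9, -2.8])
 (30, [0.5, 0.5, -0.4, 2.4, 2.6, 0.2, 2.3])
-1
 0
 [540, -75, 60]
 (-70, None)
 (-60, None)
 (-50, [-0.2, 1.0, 0.4, 1.3, -0.2, 1.7, -1.3])
 (-40, [-0.2, 0.9, 0.4, 1.5, -0.2, 1.5, -1.3])
 (15, [-0.1, 0.5, 0.2, 2.2, -0.4, 0.3, -1.1])
 (20, [-0.1, 0.5, 0.2, 2.2, -0.8, 0.2, -0.7])
 (25, [1.1, 1.0, -1.3, 2.2, 1.7, 0.9, -2.8])
 (30, [0.5, 0.5, -0.4, 2.3, 2.5, 0.2, 2.4])
tin wrist 0.62 [478. -69.  34.] [286. 100.]
tin_mouth wrist 0.75 [ 551. -104.   32.] [257. 159.]
pencil_cup wrist 0.96 [ 486. -217.    5.] [170. 107.]
compass wrist 0.97 [526.  63.   2.] [381. 137.]
0.8 237 305 91 167 [226. 221. 228.]
3.3333
```

View pics/w1.png

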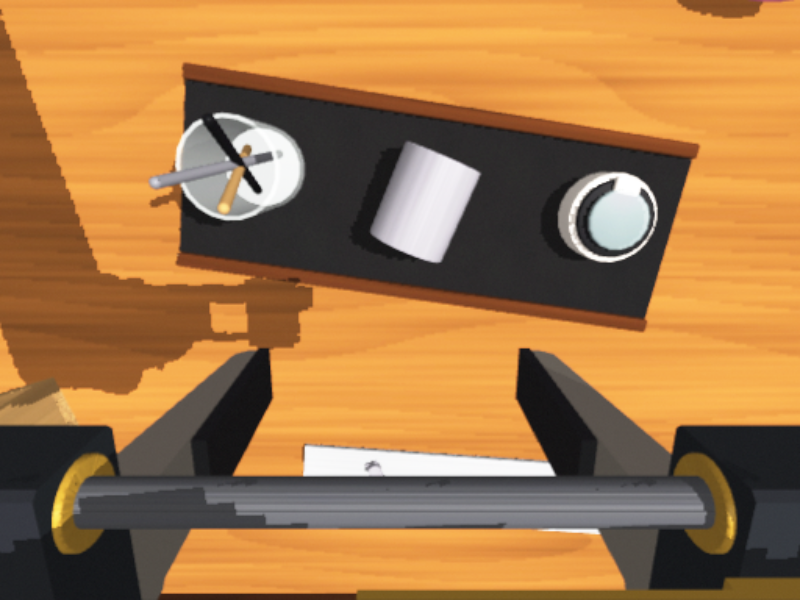

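```bash
cat >> h.py <<'E'
def G(g,yaw,pitch,s=1,back=0):
    r=tool(np.radians(yaw),pitch,s); return np.asarray(g,float)+(19-back)*R.from_rotvec(r).as_matrix()[:,2], r
def st(*k):
    o=robot.observe(); print('t',round(o['t'],1),'tcp',np.round(o['tcp_pos'],1),'F',np.round(o['contact_force'],1),'w',round(o['grip_width'],3),'gf',np.round(o['grip_force'],1),*[np.round(o[x],2) for x in k]); return o
def back(px,z,info):
    K=np.asarray(info['camera_matrix']);Rw=np.asarray(info['R']);C=-Rw.T@np.asarray(info['t'])
    d=Rw.T@np.linalg.inv(K)@np.array([px[0],px[1],1]);return C+d*(z-C[2])/d[2]
E
python3 - <<'E'
from h import *
i=viewer.camera_info('wrist')
c=[back(np.array(p)*.64,z,i) for p,z in (((184,65),10),((698,146),10),((645,328),10),((178,263),10))]
print('row corners',np.round(c), np.mean(c,0).round(0))
for p,z in (((408,142),60),((480,172),60),((370,235),60),((441,262),60)): print(back(np.array(p)*.64,34.5,i).round(0))
g=[528,-93,35]; yaw=-23
pos,r=G(g,yaw,-55,back=150); robot.movep(pos,r); st()
im,i=snap('wrist','w2.png')
for n in ['tin','tin_mouth']: find(n,'wrist',i)
pos,r=G(g,yaw,-55); print(kin.ik(pos,r))
for gg,p,y in (([530,-92,60],-50,-20),([535,-88,85],-25,-12),([540,-80,85],0,-5),([542,-78,75],15,0),([542,-78,66.5],15,0)):
    q=kin.ik(*G(gg,y,p)); print(p, None if q is None else np.round(q,2))
E
```

```text
row corners [[ 409. -274.   10.]
 [ 470.  138.   10.]
 [ 626.  116.   10.]
 [ 567. -297.   10.]] [518. -79.  10.]
[468. -99.  34.]
[490. -43.  34.]
[ 539. -129.   34.]
[561. -71.  34.]Traceback (most recent call last):
  File "<stdin>", line 7, in <module>
cell.IKError: the arm cannot take that pose within its joint ranges
```

```bash
python3 - <<'E'
from h import *
g=[528,-93,35]; yaw=-23
for p in (-55,-50,-45):
    print(p,[(b,kin.ik(*G(g,yaw,p,back=b)) is not None) for b in (0,30,60,80,100,120,150)])
for gg,p,y in (([530,-92,60],-50,-20),([535,-88,85],-25,-12),([540,-80,85],0,-5),([542,-78,75],15,0),([542,-78,66.5],15,0),([542,-78,66.5],18,0)):
    q=kin.ik(*G(gg,y,p)); print(p, None if q is None else np.round(q,2))
E
```

```text
-55 [(0, True), (30, True), (60, False), (80, False), (100, False), (120, False), (150, False)]
-50 [(0, True), (30, True), (60, True), (80, True), (100, True), (120, False), (150, False)]
-45 [(0, True), (30, True), (60, True), (80, True), (100, True), (120, True), (150, False)]
-50 [ 0.32  1.01 -0.23  1.34  0.01  1.66  1.32]
-25 [ 0.3   0.73 -0.25  1.63  0.11  1.23  1.37]
0 [ 0.29  0.52 -0.25  1.95  0.19  0.7   1.4 ]
15 [ 0.28  0.45 -0.22  2.14  0.23  0.3   1.45]
15 [ 0.27  0.47 -0.21  2.15  0.24  0.28  1.44]
18 [ 0.26  0.46 -0.19  2.18  0.25  0.2   1.43]
```

```bash
python3 - <<'E'
from h import *
g=[528,-93,35]; yaw=-23
robot.movep(*G(g,yaw,-50,back=95)); st()
im,i=snap('wrist','w2.png')
for n in ['tin','tin_mouth']: find(n,'wrist',i)
p,r=G(g,yaw,-50); robot.servo_line(p,150); st()
grip(0.0,25); st()
im,i=snap('side','s2.png')
cv2.imwrite('pics/s2.png',cv2.resize(im[100:280,180:420],(800,600))[:,:,::-1])
E
```

```text
t 4.2 tcp [ 582.2 -115.5   84.8] F [0.6 0.5 1.4] w 1.002 gf 0.0
tin wrist 0.78 [292. 175.  29.] [362.  12.]
tin wrist 0.57 [480. -71.  32.] [254. 155.]
tin wrist 0.55 [ 331. -193.   32.] [96. 91.]
tin_mouth wrist 0.98 [360. 155.  34.] [379.  35.]
tin_mouth wrist 0.94 [552. -99.  34.] [257. 228.]
tin_mouth wrist 0.82 [ 285. -252.   32.] [35. 81.]
t 5.2 tcp [515.8 -87.7  23.8] F [-0.1 -0.8  0.1] w 0.997 gf 0.0
t 5.7 tcp [514.9 -87.3  22.9] F [ 1.7 -0.6 -0.1] w 0.689 gf 25.0
```

View pics/s2.png

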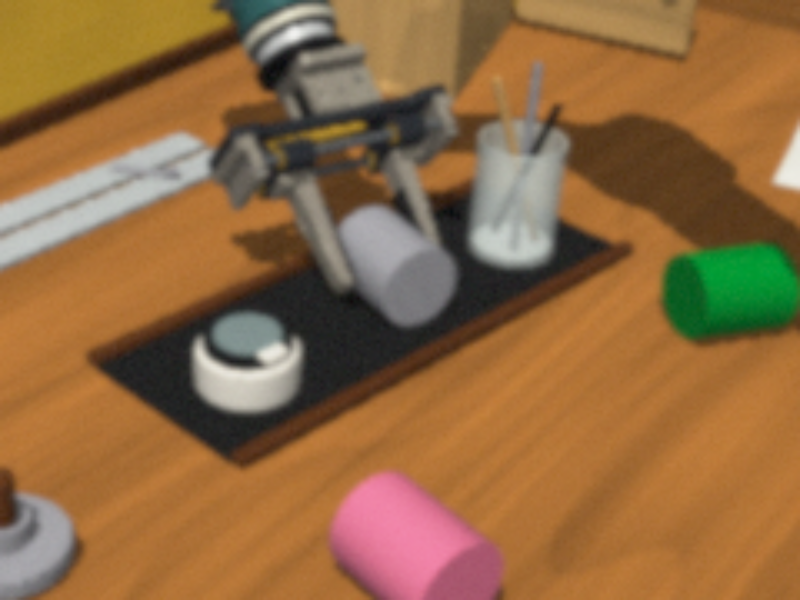

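```bash
python3 - <<'E'
from h import *
for gg,p,y,f in (([529,-92,55],-46,-21,80),([532,-90,75],-30,-16,100),([536,-85,85],-10,-8,100),([540,-80,84],8,-3,100),([541,-78,75],18,0,80)):
    P,r=G(gg,y,p); robot.servo_line(P,f,r)
st()
im,i=snap('side'); 
for n in ['tin','tin_mouth']: find(n,'side',i)
im,i=snap('scene'); 
for n in ['tin','tin_mouth']: find(n,'scene',i)
P,r=G([541,-78,69],0,18); robot.servo_line(P,40,r); st()
for k in range(6):
    P[2]-=1; robot.servo_line(P,20,r); o=st()
    if o['contact_force'][2]>3: break
im,i=snap('side'); cv2.imwrite('pics/s3.png',cv2.resize(im[100:280,180:420],(800,600))[:,:,::-1])
E
```

```text
t 8.0 tcp [547.8 -78.5  56.5] F [ 0.3  0.2 -1.5] w 0.689 gf 25.0
tin side 0.97 [ 333. -186.   27.] [382. 191.]
tin side 0.91 [524. -75.  29.] [291. 182.]
tin side 0.86 [287. 173.  36.] [319. 276.]
tin side 0.35 [517. 294.  33.] [181. 256.]
tin_mouth side 0.97 [ 287. -253.   27.] [412. 187.]
tin_mouth side 0.94 [555. -76.  92.] [282. 155.]
tin_mouth side 0.91 [362. 155.  32.] [290. 254.]
tin scene 0.94 [522. -78.  23.] [211. 193.]
tin scene 0.89 [289. 173.  31.] [339. 170.]
tin scene 0.59 [ 488. -218.    1.] [173. 182.]
tin scene 0.56 [ 330. -190.   33.] [212. 150.]
tin scene 0.33 [519. 291.   2.] [362. 241.]
tin_mouth scene 0.85 [356. 160.  27.] [327. 182.]
tin_mouth scene 0.65 [555. -76.  97.] [202. 173.]
tin_mouth scene 0.6 [ 285. -250.   33.] [203. 140.]
t 8.6 tcp [546.6 -77.9  50.5] F [ 0.  -0.7 -1.1] w 0.69 gf 25.0
t 8.8 tcp [546.9 -78.   49.9] F [-0.2  0.2 -1.3] w 0.692 gf 25.0
t 9.1 tcp [546.8 -78.   48.9] F [-0.1 -0.3 -2. ] w 0.689 gf 25.0
t 9.3 tcp [546.8 -78.   47.8] F [ 0.4 -0.2 -1.6] w 0.689 gf 25.0
t 9.6 tcp [546.8 -78.   46.8] F [ 0.8 -0.1 -1.5] w 0.692 gf 25.0
t 9.8 tcp [547.  -78.   46.1] F [-0.2  0.1  1.3] w 0.691 gf 25.0
t 10.1 tcp [547.5 -78.   45.8] F [-4.2  0.5  8.3] w 0.694 gf 25.0
```

View pics/s3.png

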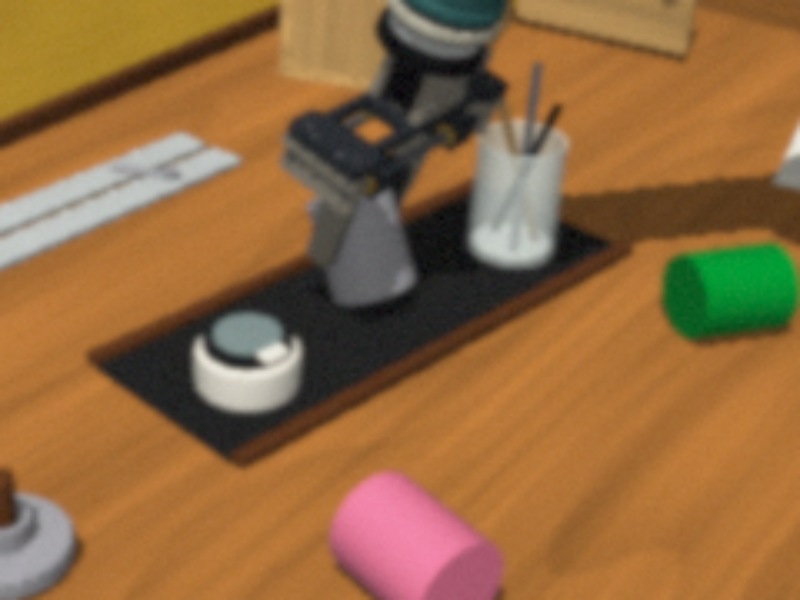

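```bash
python3 - <<'E'
from h import *
o=robot.observe(); P=np.array(o['tcp_pos']); r=tool(0,16)
grip(0.0,6); st()
robot.servo_line(P+[-8,0,-0.5],40,r); st()
robot.servo_line(P+[-16,0,-2.5],40,r); st()
grip(0.72); robot.hold(0.3); grip(1.0); robot.hold(0.3); st()
im,i=snap('side')
for n in ['tin','tin_mouth']: find(n,'side',i)
cv2.imwrite('pics/s4.png',cv2.resize(im[100:280,180:420],(800,600))[:,:,::-1])
d=R.from_rotvec(r).as_matrix()[:,2]
P=np.array(robot.observe()['tcp_pos']); robot.servo_line(P-110*d,200); st()
for c in ('side','scene','wrist'):
    im,i=snap(c)
    for n in ['tin','tin_mouth']: find(n,c,i)
E
```

```text
t 10.3 tcp [547.8 -78.   45.8] F [-0.4 -0.1  6.8] w 0.696 gf 6.0
t 10.7 tcp [539.8 -78.   45.5] F [-0.7  0.4  3.1] w 0.698 gf 6.0
t 11.0 tcp [530.7 -78.   43. ] F [-1.6  0.5  2.4] w 0.697 gf 6.0
t 12.4 tcp [531.5 -78.   43.3] F [-1.4  0.4 -0.5] w 1.002 gf 0.0
tin side 0.88 [286. 175.  35.] [319. 276.]
tin side 0.78 [ 331. -190.   29.] [384. 190.]
tin_mouth side 0.92 [360. 155.  32.] [291. 255.]
tin_mouth side 0.58 [ 285. -254.   32.] [413. 185.]
t 13.3 tcp [500.9 -78.3 148.7] F [-0.1  0.1 -0. ] w 1.002 gf 0.0
tin side 0.92 [286. 175.  34.] [319. 277.]
tin side 0.78 [ 331. -186.   28.] [383. 191.]
tin side 0.6 [513. -72.   4.] [293. 192.]
tin_mouth side 0.89 [516. -74.  82.] [294. 164.]
tin_mouth side 0.81 [361. 155.  32.] [291. 255.]
tin_mouth side 0.78 [ 284. -250.   30.] [413. 186.]
tin scene 0.85 [510. -80.  -1.] [214. 199.]
tin scene 0.8 [289. 173.  29.] [339. 171.]
tin scene 0.7 [ 329. -192.   30.] [212. 150.]
tin scene 0.19 [802. -12.  -1.] [165. 283.]
tin_mouth scene 0.85 [ 288. -250.   29.] [203. 141.]
tin_mouth scene 0.83 [513. -77.  82.] [212. 171.]
tin_mouth scene 0.74 [356. 158.  27.] [326. 182.]
tin wrist 0.9 [514. -77.   2.] [253. 155.]
tin_mouth wrist 0.94 [512. -77.  77.] [253. 192.]
tin_mouth wrist 0.74 [798. -13.  -1.] [296. 330.]
```

View pics/s4.png

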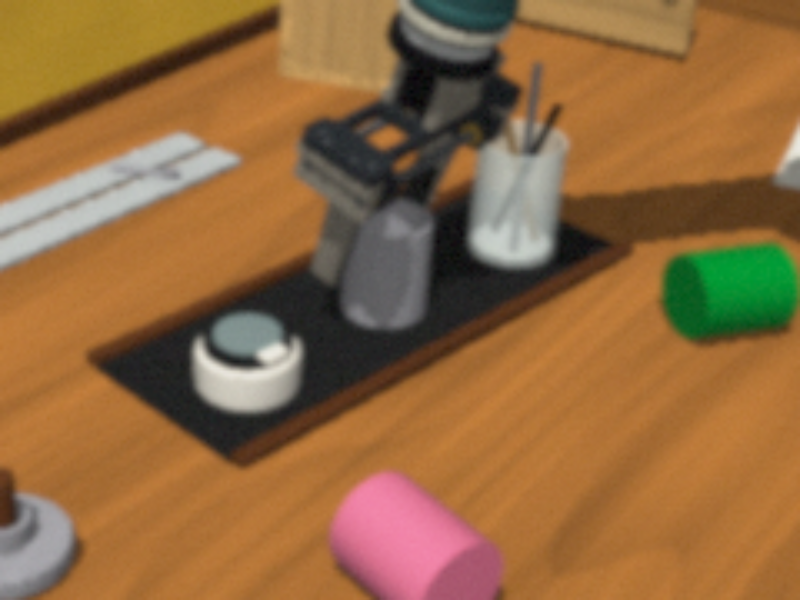

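```bash
cat >> h.py <<'E'
from scipy.optimize import minimize
def fit(mask,info,x0,rings):
    """rings: (z,radius) of an upright solid of revolution; its silhouette is the union of hulls of successive rings"""
    a=np.linspace(0,2*np.pi,60)
    def ren(x):
        m=np.zeros(mask.shape,np.uint8); K=4
        for (z1,r1),(z2,r2) in zip(rings,rings[1:]):
            pts=np.array([proj([x[0]+r*np.cos(t),x[1]+r*np.sin(t),z],info) for z,r in ((z1,r1),(z2,r2)) for t in a])
            cv2.fillConvexPoly(m,cv2.convexHull((pts*16).round().astype(np.int32)),1,shift=4)
        return m>0
    def cost(x): m=ren(x); return 1-(m&mask).sum()/max((m|mask).sum(),1)
    s=minimize(cost,x0,method='Nelder-Mead',options=dict(initial_simplex=np.array([x0,[x0[0]+5,x0[1]],[x0[0],x0[1]+5]]),xatol=.1,fatol=1e-4))
    return s.x.round(1),round(1-s.fun,3)
TIN=[(3,31.5),(78,31.5)]
E
python3 - <<'E'
from h import *
robot.movep([570,-80,250],tool(0,0)); robot.hold(.1)
im1,i=snap('wrist')
for n in ['tin','tin_mouth']: find(n,'wrist',i)
for d in viewer.silhouettes('tin','wrist'): print(d['confidence'],fit(d['mask'],i,[513,-77],TIN))
for c in ('side','scene'):
    im,ii=snap(c)
    for d in viewer.silhouettes('tin',c)[:4]: print(c,d['confidence'],d['mask'].sum(),fit(d['mask'],ii,[513,-77],TIN))
robot.movep([580,290,220],tool(0,0)); robot.hold(.1)
im2,i=snap('wrist')
for n in ['inner_lid','outer_lid','knob_top','collar_top']: find(n,'wrist',i)
for d in viewer.silhouettes('outer_lid','wrist'): print(d['confidence'],d['mask'].sum(),fit(d['mask'],i,[519,291],[(6,39.5),(19,39.5)]))
st()
cv2.imwrite('pics/w5.png',np.vstack([cv2.resize(a,(400,300)) for a in (im1,im2)])[:,:,::-1])
E
```

```text
tin wrist 0.88 [512. -76.   3.] [255. 122.]
tin_mouth wrist 0.88 [516. -79.  81.] [253. 129.]
0.64 (array([512.3, -77.9]), np.float64(0.973))
side 0.97 1753 (array([513., -77.]), np.float64(0.0))
side 0.93 951 (array([514.6, -80.3]), np.float64(0.95))
scene 0.91 860 (array([513., -77.]), np.float64(0.0))
scene 0.63 597 (array([513., -77.]), np.float64(0.0))
inner_lid wrist 0.76 [519. 294.  -3.] [257. 117.]
outer_lid wrist 0.64 [523. 294.   9.] [258. 121.]
knob_top wrist 0.59 [520. 290.  63.] [254. 120.]
collar_top wrist 0.76 [520. 286.  36.] [251. 119.]
0.66 3290 (array([520.6, 292.3]), np.float64(0.842))
t 16.7 tcp [580.2 289.5 220.1] F [-0.6  1.   0.9] w 0.999 gf 0.0
```

View pics/w5.png

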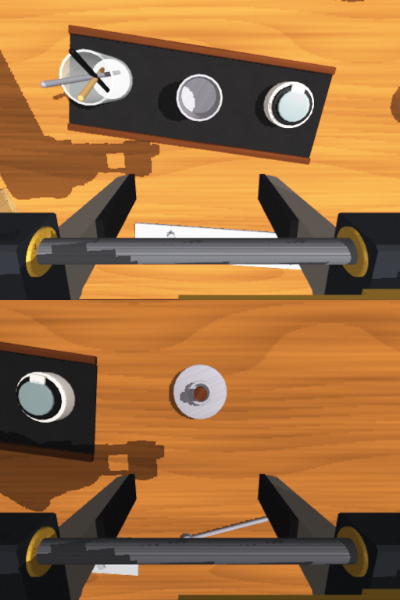

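```bash
python3 - <<'E'
from h import *
r=tool(0,0); grip(0.5)
robot.servo_line([520,291,110],250,r); robot.servo_line([520,291,39],100,r); st()
grip(0.0,30); st()
robot.servo_line([520,291,60],60,r); robot.servo_line([520,291,200],200,r); robot.hold(.2); st()
ims=[]
for c in ('side','scene','wrist'):
    im,i=snap(c); ims.append(im)
    for n in ['inner_lid','outer_lid','knob_top','collar_top']: find(n,c,i)
cv2.imwrite('pics/l.png',np.hstack([cv2.resize(ims[0][110:300,60:314],(400,300)),cv2.resize(ims[2],(400,300))])[:,:,::-1])
E
```

```text
t 19.0 tcp [520.3 291.4  39.5] F [ 0.4 -0.3  0.2] w 0.499 gf 0.0
t 19.5 tcp [520.2 291.3  39.3] F [-0.2  1.2  1.4] w 0.187 gf 30.0
t 21.1 tcp [519.4 290.6 198.5] F [ 0.1 -0.1 -1.9] w 0.192 gf 30.0
outer_lid side 0.83 [524. 291. 163.] [174. 196.]
knob_top side 0.55 [519. 291. 220.] [173. 168.]
collar_top side 0.88 [521. 288. 192.] [175. 181.]
inner_lid scene 0.68 [512. -79.  -0.] [213. 199.]
outer_lid scene 0.91 [520. 293. 168.] [374. 173.]
outer_lid scene 0.38 [521. 289. 219.] [376. 148.]
knob_top scene 0.56 [521. 290. 221.] [377. 148.]
collar_top scene 0.55 [521. 291. 197.] [375. 160.]
collar_top scene 0.55 [512. -76.  76.] [213. 173.]
inner_lid wrist 0.57 [516. 294. 159.] [256. 211.]
outer_lid wrist 0.72 [522. 293. 169.] [255. 224.]
knob_top wrist 0.9 [520. 287. 224.] [244. 259.]
collar_top wrist 0.25 [519. 292. 166.] [254. 218.]
```

View pics/l.png

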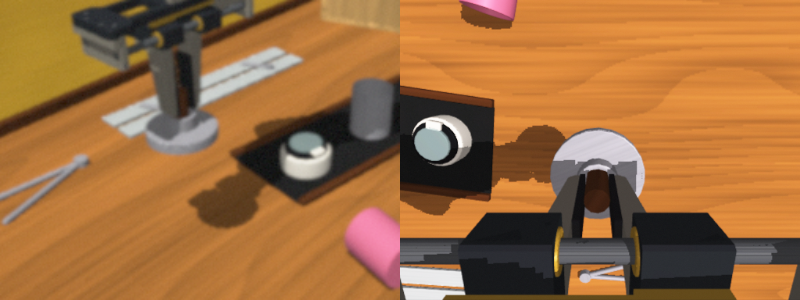

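```bash
python3 - <<'E'
from h import *
r=tool(0,0)
robot.servo_line([512.5,-78.5,200],200,r); robot.servo_line([512.5,-78.5,125],120,r); robot.hold(.3); st()
for c in ('side','scene','wrist'):
    im,i=snap(c)
    for n in ['outer_lid','collar_top','knob_top','tin','tin_mouth']: find(n,c,i)
    if c!='wrist':
        for d in viewer.silhouettes('outer_lid',c)[:2]: print('O',fit(d['mask'],i,[513,-78],[(92,39.5),(105,39.5),(105,17),(121,17)]))
        for d in viewer.silhouettes('tin',c)[:4]: print('T',fit(d['mask'],i,[513,-78],TIN))
        cv2.imwrite(f'pics/a_{c}.png',cv2.resize(im[90:270,(180 if c=="side" else 120):(420 if c=="side" else 360)],(800,600))[:,:,::-1])
E
```

```text
t 24.9 tcp [512.9 -78.6 125.6] F [-0.7  0.6 -1.9] w 0.183 gf 30.0
outer_lid side 0.61 [517. -75.  93.] [295. 159.]
outer_lid side 0.46 [515. -77.   7.] [294. 190.]
collar_top side 0.78 [509. -82. 122.] [300. 149.]
knob_top side 0.5 [512. -81. 146.] [299. 139.]
tin side 0.94 [ 331. -186.   30.] [383. 190.]
tin side 0.89 [515. -71.   3.] [292. 193.]
tin side 0.84 [287. 174.  34.] [319. 276.]
tin side 0.42 [779. 273.   0.] [110. 214.]
tin side 0.17 [800. -15.  -2.] [195. 167.]
tin_mouth side 0.89 [ 286. -253.   31.] [412. 185.]
tin_mouth side 0.68 [363. 154.  32.] [290. 254.]
tin_mouth side 0.57 [515. -74.  77.] [295. 166.]
O (array([518.2, -82.7]), np.float64(0.786))
T (array([514.2, -77.4]), np.float64(0.789))
T (array([513., -78.]), np.float64(0.0))
T (array([513., -78.]), np.float64(0.0))
T (array([513., -78.]), np.float64(0.0))
outer_lid scene 0.79 [512. -80.  93.] [211. 166.]
collar_top scene 0.78 [515. -79. 123.] [210. 155.]
knob_top scene 0.43 [513. -84. 146.] [208. 146.]
tin scene 0.97 [293. 173.  30.] [339. 171.]
tin scene 0.72 [512. -80.   1.] [213. 199.]
tin scene 0.59 [ 328. -189.   33.] [213. 150.]
tin_mouth scene 0.63 [356. 158.  28.] [326. 181.]
tin_mouth scene 0.55 [515. -79.  77.] [211. 173.]
tin_mouth scene 0.43 [ 285. -254.   30.] [202. 141.]
tin_mouth scene 0.36 [801. -10.  -2.] [166. 284.]
O (array([513., -78.]), np.float64(0.84))
T (array([513., -78.]), np.float64(0.0))
T (array([512.4, -78.5]), np.float64(0.767))
T (array([513., -78.]), np.float64(0.0))
outer_lid wrist 0.57 [514. -75.  93.] [257. 223.]
knob_top wrist 0.67 [511. -83. 149.] [244. 258.]
tin wrist 0.29 [510. -82. 151.] [245. 257.]
```

View pics/a_side.png

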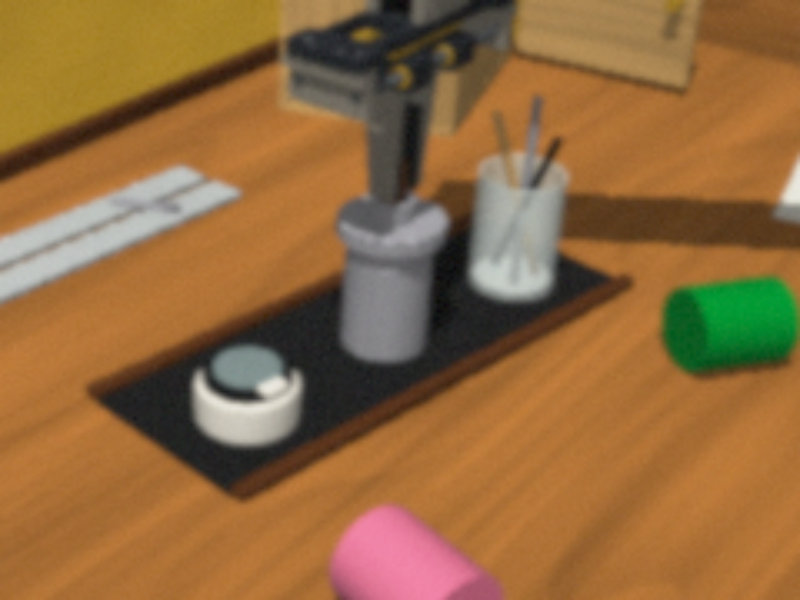

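```bash
python3 - <<'E'
from h import *
r=tool(0,0); z=125
robot.servo_line([512.7,-78.5,117],60,r)
for z in np.arange(115,102.9,-1.0):
    robot.servo_line([512.7,-78.5,z],25,r); o=robot.observe(); F=o['contact_force']
    print(round(z,1),np.round(o['tcp_pos'],1),np.round(F,1))
    if F[2]>6: break
st()
im,i=snap('side')
for n in ['outer_lid','knob_top','tin']: find(n,'side',i)
im,i=snap('wrist')
for n in ['outer_lid','knob_top','tin']: find(n,'wrist',i)
E
```

```text
115.0 [512.6 -78.5 114.9] [ 0.9 -0.3 -1.8]
114.0 [512.7 -78.5 114. ] [-0.3 -0.3 -1.9]
113.0 [512.6 -78.5 113. ] [ 0.4 -0.3 -2.1]
112.0 [512.6 -78.5 111.9] [-0.1  0.9 -2.3]
111.0 [512.6 -78.5 110.9] [ 0.2 -0.2 -1.2]
110.0 [512.6 -78.5 109.9] [-0.4 -0.1 -1.5]
109.0 [512.6 -78.5 108.9] [-0.3  0.2 -2.2]
108.0 [512.7 -78.5 107.9] [-0.2  0.3 -1.8]
107.0 [512.7 -78.5 106.9] [-0.   0.3 -1.5]
106.0 [512.6 -78.5 105.9] [-0.2 -0.5 -0.8]
105.0 [512.9 -78.5 105.3] [-0.6 -0.2  0.8]
104.0 [513.3 -78.5 105.1] [-2.   0.9  8.5]
t 29.3 tcp [513.3 -78.5 105.1] F [-2.   0.9  8.5] w 0.185 gf 30.0
outer_lid side 0.79 [519. -80.  71.] [294. 167.]
outer_lid side 0.55 [524. -79.  -2.] [291. 192.]
knob_top side 0.35 [510. -81. 128.] [300. 146.]
knob_top side 0.22 [526.  65.   3.] [254. 215.]
tin side 0.88 [287. 175.  37.] [318. 276.]
tin side 0.7 [ 332. -189.   25.] [383. 191.]
tin side 0.69 [518. -76.   7.] [293. 190.]
outer_lid wrist 0.64 [513. -79.  73.] [252. 221.]
knob_top wrist 0.8 [511. -83. 132.] [244. 259.]
```

```bash
python3 - <<'E'
from h import *
r=tool(0,0)
grip(0.62); robot.hold(.3); st()
robot.servo_line([512.7,-78.5,160],120,r); robot.hold(.3)
st(); ims=[]
for c in ('side','scene','wrist'):
    im,i=snap(c); ims.append(im)
    for n in ['inner_lid','outer_lid','collar_top','knob_top','tin']: find(n,c,i)
cv2.imwrite('pics/rel.png',np.hstack([cv2.resize(ims[0][110:230,220:380],(400,300)),cv2.resize(ims[2],(400,300))])[:,:,::-1])
E
```

```text
t 30.7 tcp [512.7 -78.5 104. ] F [-0.4  0.   0.2] w 0.617 gf 0.0
t 31.6 tcp [512.3 -78.4 159.4] F [ 0.4 -0.3  0.2] w 0.621 gf 0.0
inner_lid side 0.68 [509. -78.  69.] [297. 169.]
collar_top side 0.94 [508. -77. 100.] [298. 158.]
knob_top side 0.46 [513. -79. 128.] [298. 146.]
tin side 0.82 [516. -74.   8.] [293. 190.]
tin side 0.69 [ 332. -188.   32.] [384. 189.]
tin side 0.65 [286. 172.  33.] [320. 277.]
tin side 0.28 [524. -80.  -2.] [291. 192.]
inner_lid scene 0.5 [511. -77.  65.] [213. 176.]
outer_lid scene 0.65 [512. -76.  69.] [213. 175.]
collar_top scene 0.58 [516. -79. 105.] [210. 162.]
tin scene 0.78 [514. -80.   0.] [213. 199.]
tin scene 0.67 [290. 174.  29.] [340. 171.]
tin scene 0.61 [ 327. -192.   32.] [212. 149.]
inner_lid wrist 0.72 [512. -80.  63.] [250. 194.]
outer_lid wrist 0.7 [513. -77.  74.] [255. 199.]
collar_top wrist 0.82 [513. -79. 105.] [252. 210.]
knob_top wrist 0.89 [511. -82. 128.] [248. 219.]
```

View pics/rel.png

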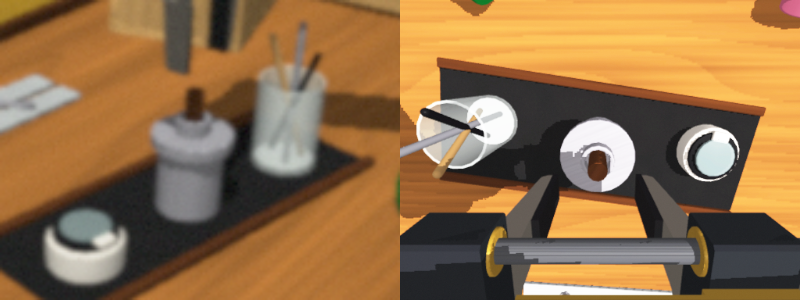

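```bash
python3 - <<'E'
from h import *
r=tool(0,0); x,y=512.7,-78.6
robot.servo_line([x,y,95],100,r); robot.servo_line([x,y,88],30,r); st()
grip(0.0,20); st('wrist_torque')
o=robot.observe(); p=np.array(o['tcp_pos'])
for dz in (3,10,25,45): robot.servo_line([x,y,88+dz],30,r); st()
im,i=snap('side')
for n in ['inner_lid','outer_lid','knob_top','tin']: find(n,'side',i)
robot.servo_line([x,y,245],120,r); robot.hold(.4); st()
ims=[]
for c in ('side','scene','wrist'):
    im,i=snap(c); ims.append(im)
    for n in ['inner_lid','outer_lid','collar_top','knob_top','tin','pencil_cup','compass','rule','dividers']: find(n,c,i)
cv2.imwrite('pics/fin.png',np.hstack([cv2.resize(ims[0][60:240,180:420],(400,300)),cv2.resize(ims[1][70:250,100:340],(400,300))])[:,:,::-1])
E
```

```text
t 33.7 tcp [512.6 -78.6  88. ] F [-0.1  0.1  0. ] w 0.62 gf 0.0
t 34.2 tcp [512.8 -78.6  88.1] F [-0.3  0.2  0.2] w 0.368 gf 20.0 [ 0.1  -0.04  0.01]
t 34.5 tcp [512.8 -78.6  91.1] F [ 0.3  0.5 -1.3] w 0.365 gf 20.0
t 34.8 tcp [512.9 -78.6  98.3] F [-0.3 -0.3 -0.9] w 0.366 gf 20.0
t 35.5 tcp [512.7 -78.6 113.1] F [-0.6 -0.6 -0.6] w 0.368 gf 20.0
t 36.3 tcp [512.6 -78.6 132.9] F [ 0.2 -0.3  0.5] w 0.37 gf 20.0
inner_lid side 0.74 [511. -77.  67.] [297. 170.]
outer_lid side 0.7 [515. -81. 116.] [297. 150.]
knob_top side 0.73 [511. -79. 129.] [299. 146.]
tin side 0.94 [512. -74.   7.] [294. 191.]
tin side 0.74 [285. 172.  34.] [320. 277.]
tin side 0.58 [ 330. -189.   31.] [384. 190.]
t 38.0 tcp [512.6 -78.6 244.8] F [-0.9 -0.4 -0.5] w 0.37 gf 20.0
inner_lid side 0.96 [510. -79.  68.] [297. 169.]
outer_lid side 0.96 [517. -77. 227.] [299. 106.]
outer_lid side 0.43 [526.  65.   5.] [254. 214.]
collar_top side 0.68 [511. -82. 258.] [303.  92.]
knob_top side 0.64 [512. -77. 126.] [298. 147.]
tin side 0.88 [513. -73.   4.] [293. 192.]
tin side 0.86 [285. 176.  34.] [319. 278.]
compass side 0
[... 822 characters left out ...]
  62.   3.] [263. 214.]
compass scene 0.32 [514. -80. 227.] [207. 113.]
rule scene 0.65 [802. -13.  -4.] [165. 284.]
inner_lid wrist 0.71 [511. -76.  63.] [254. 172.]
outer_lid wrist 0.7 [515. -78. 230.] [254. 234.]
collar_top wrist 0.71 [511. -83. 259.] [245. 248.]
collar_top wrist 0.63 [799. -12.  -2.] [294. 343.]
collar_top wrist 0.5 [778. 269.  -1.] [475. 332.]
knob_top wrist 0.4 [514. -78. 230.] [253. 232.]
tin wrist 0.8 [ 331. -192.   33.] [147.   3.]
tin wrist 0.28 [800. -10.   0.] [296. 344.]
pencil_cup wrist 0.91 [ 487. -218.    7.] [144. 145.]
compass wrist 0.94 [527.  67.  -1.] [360. 174.]
rule wrist 0.8 [799. -11.   2.] [295. 345.]
dividers wrist 0.38 [777. 269.  -0.] [475. 331.]
```

View pics/fin.png

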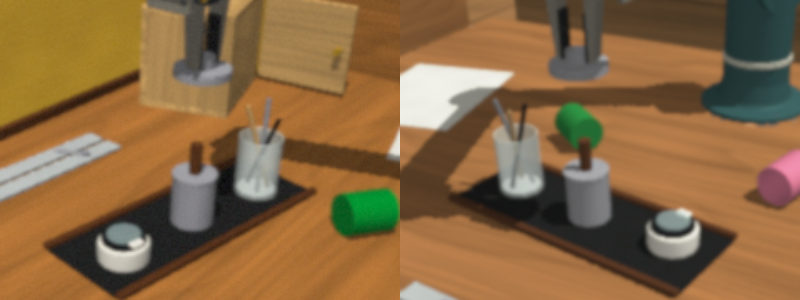

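The pictures show the outer lid held level at about z = 228, roughly 155 mm above where it sat. The inner lid is seated in the upright tin, with its knob top at about z = 128, and the neighbours haven't moved.

```bash
python3 -c "
from h import *
print(robot.job_done())"
```

```text
the job is handed in; nothing more can be done
None
```

The job is handed in: the tin stands upright between its neighbours with the inner lid fully home, and the gripper holds the outer lid level about 155 mm above where it sat. The compass, pencil cup, rule and dividers have not moved, as far as the cameras can tell.

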